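# Set out the anvil stakes in reverse order

### The arm

A 6-joint arm with a two-finger parallel gripper is mounted at the origin on the work surface. World frame = base frame: x ahead of the robot, y to its left, z up, the work surface at z = 0. Lengths are in m, angles in rad, forces in N, time in s.
With the tool pointing down it reaches from about 0.3 to 0.775 m from the base axis. Payload 14.6 kg.
Tool frame: the origin (TCP) lies at the very end of the fingers, on their centre line; the grasp point (between the pads) lies 19 mm behind it; z points along the fingers, y is the line along which they close (so a half turn about z gives the same grasp; the last joint's range is limited). The gripper opens to 94 mm and grips with 3 to 60 N. Pads are 16 mm wide; open, the fingers measure 119 mm over their backs; the gripper's body (75 mm by 177 mm) begins 78 mm behind the grasp point.
Start: joints at [1.103, 0.3, 1.521, -0, 1.321, -0.067], TCP at [0.215, 0.506, 0.171] pointing down, gripper open.
Joint ranges: [-3.03, 3.03], [-0.79, 2.21], [0.23, 2.52], [-1.04, 4.18], [0, 3.07], [-2.55, 2.55]. Speed limits (rad/s): [2.22, 2.22, 2.57, 3.14, 3.14, 3.14].

### API

Orientations are given as [roll, pitch, yaw] about the fixed x, y, z axes, in that order (R = Rz(yaw) Ry(pitch) Rx(roll)).
In Python, from station import ctrl, camera, camera_info, finder gives the robot as it stands.
- The arm moves only by the tool carry_out, never from a script. Its argument "motion" is a list of rows, each a list of 2 entries, a list of its own where there are three numbers: the shift along the tool's x, y, z as a fraction of full scale, then the turn about the tool's z as a fraction of full scale. A call has 1 to 12 rows; each row is the pose to reach, as a shift and turn from the pose commanded when the call began, along the tool's axes at that moment, turning the shorter way round; what a row does not reach only later rows make up. Full scale, the value 1, is 200 mm for a shift and 360 degrees for a turn. A row lasts 1/10 s, in which the tool goes at most 50 mm and 8.59 degrees, less where a joint would pass 70% of its speed; a pose out of reach is approached as far as the arm can. A call with a number of a shift or a turn outside -1 to 1 is refused whole. A call with a gripper value outside its range is refused whole. "hand" is the closure, from -1 (fully open) to 1 (shut), set as the call begins (left out, the last holds). The fingers move at their own pace and stop on an object; "force" is the grip in N (left out, the last holds). Time passes only in rows, so rows that repeat a pose let the fingers close. It gives the time, the measured TCP pose, the force, the opening and the grip force at its end, in the units of the state.
- ctrl.get_obs(): the state, without advancing time (a new reading comes with each control period).
- camera(name): name is "scene" or "top" or "wrist"; returns (picture, depth): 480x640x3 uint8, blue, green, red; 480x640 float32, m along the optical axis (not along the pixel's ray), 0 where there is no reading.
- camera_info(name): a dict with "camera_matrix" (3x3 intrinsics, pixels), "origin" and "attitude" of the camera in the world. Camera axes: x right, y down, z forward; pixel columns grow to the right and rows downward; lengths in m; the calibration is good to about 2 mm. A picture is of the moment at which its call begins: read the wrist's pose just before it. camera_info takes no time and is no camera call; for the wrist camera it gives the pose at the moment of the call.
- ctrl.hand_in(): hands the job in; it is judged then, once.
Trained networks look in the newest picture that a camera, given by its name, has taken for a name from the list of things; names that differ only in an ending like _2 or _b are one class to them, and where a whole thing is asked for, a point or a joint stands for the part that bears it (a point fixed in the world has none). Each returns a list of dicts, best first, with "conf" (0 to 1); they miss things now and then, are a little off and sometimes report something else, mostly with a low value. They report only what shows in the picture. A call takes as long as a camera call. They do not tell look-alikes from the thing itself.
- finder.boxes_of(camera, query): "location" ([column, row] in pixels, amid what is visible of it).
- finder.cut_out(camera, query): "mask" (480x640 bool, what is visible of it) and "location" ([column, row] in pixels, amid what is visible of it).
- finder.pinpoint(camera, query): "location" ([column, row] in pixels: a listed point, or the origin of a listed thing).
The state is a dict: "time_s": time; "qpos": joint angles; "joint_vel": joint speeds; "tau": joint torques, N m; "ee_pos": TCP position; "eef_rot": TCP orientation; "force": force on the tool from outside, world axes, zero at the start; "moment": the same for the moment, N m; "grip_width": finger opening in m; "grip_force": force on a finger pad.
Only numpy, scipy, OpenCV 4.12 (cv2) and the standard library are available. Lean on these libraries where they do the work, as an engineer would, in place of code of your own. Each camera call takes 0.05 s, during which the arm holds its last target. There are 200 camera calls.

### The job

Move the four stake tools from the coloured seats to the wooden tray, one upright in each pocket, in the reverse order: the one that stands at the far left now goes into the pocket at the far right, and so on. Set them down without letting any fall over, do not disturb the mug, and leave everything released and standing still.

Things in the scene. Friction and masses are not known exactly. Their poses are not given: they have to be found in the camera images.
- stake_red: red stake tool, loose, about 0.5 kg, upright on the red seat at the start: round foot 46 mm across, 10 mm high; round shank 34 mm across from 10 to 66 mm up (foot and shank painted red); a rounded dome head (34 mm across) of bare steel; 90 mm tall. Origin: centre of the foot's underside; z up; any yaw. Grasp the shank, e.g. 52 mm above the origin
- stake_yellow: yellow stake tool, loose, about 0.5 kg, upright on the yellow seat at the start: round foot 46 mm across, 10 mm high; round shank 34 mm across from 10 to 66 mm up (foot and shank painted yellow); a pointed cone head (34 mm across at its base) of bare steel; 90 mm tall. Origin: centre of the foot's underside; z up; any yaw. Grasp the shank, e.g. 52 mm above the origin
- stake_green: green stake tool, loose, about 0.5 kg, upright on the green seat at the start: round foot 46 mm across, 10 mm high; round shank 34 mm across from 10 to 66 mm up (foot and shank painted green); a flat mushroom head (40 mm disc, from 78 to 90 mm up, on a 20 mm neck) of bare steel; 90 mm tall. Origin: centre of the foot's underside; z up; any yaw. Grasp the shank, e.g. 52 mm above the origin
- stake_blue: blue stake tool, loose, about 0.5 kg, upright on the blue seat at the start: round foot 46 mm across, 10 mm high; round shank 34 mm across from 10 to 66 mm up (foot and shank painted blue); a blunt chisel head (30 x 12 mm) of bare steel; 90 mm tall. Origin: centre of the foot's underside; z up; any yaw. Grasp the shank, e.g. 52 mm above the origin
- seat_red: fixed flat red square seat, 70 x 70 x 8 mm, no rim, one of a row of four at 80 mm pitch on a dark steel base plate; the red stake starts on it within 6 mm of its centre. Origin: centre of its underside; its top is 8 mm higher, 14 mm above the bench. y runs along the row, to the left seen from the robot (within 10 degrees of world +y)
- seat_yellow: fixed flat yellow square seat, 70 x 70 x 8 mm, no rim, one of a row of four at 80 mm pitch on a dark steel base plate; the yellow stake starts on it within 6 mm of its centre. Origin: centre of its underside; its top is 8 mm higher, 14 mm above the bench. y runs along the row, to the left seen from the robot (within 10 degrees of world +y)
- seat_green: fixed flat green square seat, 70 x 70 x 8 mm, no rim, one of a row of four at 80 mm pitch on a dark steel base plate; the green stake starts on it within 6 mm of its centre. Origin: centre of its underside; its top is 8 mm higher, 14 mm above the bench. y runs along the row, to the left seen from the robot (within 10 degrees of world +y)
- seat_blue: fixed flat blue square seat, 70 x 70 x 8 mm, no rim, one of a row of four at 80 mm pitch on a dark steel base plate; the blue stake starts on it within 6 mm of its centre. Origin: centre of its underside; its top is 8 mm higher, 14 mm above the bench. y runs along the row, to the left seen from the robot (within 10 degrees of world +y)
- tray: fixed pale wooden tray, 84 x 330 x 30 mm, four open pockets in a row, empty at first, roughly parallel to the seats, nearer or farther. Origin: centre of its underside; y along the row, to the left seen from the robot (within 10 degrees of world +y). Pocket centres x = 0, y = +120, +40, -40, -120 mm; each 64 (x) by 70 mm (y) inside, floor 10 and wall tops 30 mm above the origin
- mug: white mug, loose, 80 mm across, 85 mm tall, with a handle, standing on the bench to the left (+y) of the seats and tray; not to be disturbed. Origin: centre of its underside
There are look-alikes about, which are no part of the job. What is shaped like the stake_green but purple is not meant. Several things have the shape of the stake_yellow; the one meant has the colours described above.

How it is judged:
By the outcome, as a careful person would: the job done as asked, in the order asked, and still so for the second after the job is handed in, with the robot touching nothing.
It also fails if it takes over 109 s, if anything falls off the work surface, if the arm or the gripper's body presses on something with over 40 N, if the wrist force passes 120 N, or if a joint passes its speed limit or range.

## Working session

There is one attempt and no reset: what is moved stays moved. The work goes in short steps, Python scripts to look and compute and a tool call to move; the robot and the scene stay as the last step left them, time stands still between calls to the robot, and variables do not carry over. Pictures are saved under pics/ and viewed, at most 14 in all, crops included, and the job is handed in when it is done.

Besides the shell and the picture viewer there is one more tool, called after "Emit:" by a JSON object that holds its "op" and its "data". carry_out: Moves the arm, as the interface text tells. Its arguments: {"type":"object","properties":{"motion":{"type":"array","items":{"type":"array"}},"hand":{"type":"number"},"force":{"type":"number"}},"required":["motion"]}

```bash
ls; mkdir -p pics; cat > h.py <<'E'
import numpy as np, cv2
from scipy.spatial.transform import Rotation as R
from station import ctrl, camera, camera_info, finder
def att(ci):
    a=np.array(ci["attitude"],float)
    return a if a.shape==(3,3) else R.from_euler('xyz',a).as_matrix() if a.size==3 else R.from_quat(a).as_matrix()
def ray(ci,uv):
    K=np.array(ci["camera_matrix"]); d=att(ci)@np.linalg.solve(K,[uv[0],uv[1],1.]); return np.array(ci["origin"]),d
def at_z(ci,uv,z):
    o,d=ray(ci,uv); return o+d*(z-o[2])/d[2]
def cloud(ci,depth):
    K=np.array(ci["camera_matrix"]); v,u=np.mgrid[0:480,0:640]
    p=np.stack([(u-K[0,2])/K[0,0]*depth,(v-K[1,2])/K[1,1]*depth,depth],-1)
    return p@att(ci).T+np.array(ci["origin"])
E
python3 - <<'E'
from h import *
for n in ("scene","top"):
    im,d=camera(n); ci=camera_info(n); cv2.imwrite(f"pics/{n}0.png",im); np.savez(f"{n}0.npz",im=im,d=d)
    print(n,ci)
    for q in ["stake_red","stake_yellow","stake_green","stake_blue","seat_red","seat_blue","tray","mug"]:
        print(q,[(np.round(r["location"]).tolist(),round(r["conf"],2)) for r in finder.pinpoint(n,q)][:5])
print(ctrl.get_obs())
E
```

```text
pics
scene {'camera_matrix': array([[444.97117828,   0.        , 316.5720732 ],
       [  0.        , 444.97117828, 238.34880998],
       [  0.        ,   0.        ,   1.        ]]), 'origin': array([1.15250259, 0.33127618, 0.74287349]), 'attitude': array([-2.44467525,  0.01905585,  1.93131666])}
stake_red []
stake_yellow [([209.0, 228.0], 0.92), ([148.0, 242.0], 0.78)]
stake_green [([240.0, 238.0], 0.77), ([280.0, 301.0], 0.56)]
stake_blue [([274.0, 238.0], 0.72)]
seat_red [([312.0, 255.0], 0.73)]
seat_blue [([276.0, 247.0], 0.97), ([206.0, 228.0], 0.47)]
tray [([279.0, 194.0], 0.97)]
mug [([467.0, 249.0], 0.68)]
top {'camera_matrix': array([[477.08873584,   0.        , 316.33650604],
       [  0.        , 477.08873584, 249.70940634],
       [  0.        ,   0.        ,   1.        ]]), 'origin': array([0.53216986, 0.12288109, 1.10551067]), 'attitude': array([-3.07750141, -0.01897226, -1.57051859])}
stake_red [([315.0, 242.0], 0.8), ([350.0, 242.0], 0.69)]
stake_yellow [([463.0, 206.0], 0.86), ([419.0, 236.0], 0.6)]
stake_green [([387.0, 234.0], 0.85), ([321.0, 184.0], 0.79)]
stake_blue [([348.0, 239.0], 0.88)]
seat_red [([314.0, 242.0], 0.98)]
seat_blue [([350.0, 236.0], 0.62)]
tray [([377.0, 307.0], 0.8)]
mug [([178.0, 302.0], 0.88)]
{'time_s': 0.9, 'qpos': array([ 1.10339771e+00,  2.99892504e-01,  1.52098608e+00, -1.08065371e-05,
        1.32069223e+00, -6.66022872e-02]), 'joint_vel': array([-0.0006617 ,  0.00043533, -0.00138766,  0.00091783, -0.00100387,
        0.00091802]), 'tau': array([-3.06345290e-03, -5.31670833e+01, -3.52904570e+01,  7.06592621e-02,
        2.14167405e-02, -2.26712149e-05]), 'ee_pos': array([0.2145897 , 0.50640888, 0.17095559]), 'eef_rot': array([3.14157156e+00, 1.19005004e-05, 2.74079900e+00]), 'force': array([0.90153721, 0.28297743, 0.39513788]), 'moment': array([ 0.06201802, -0.00364535, -0.01800296]), 'grip_force': 0.0, 'grip_width': 0.09374017319420871}
```

View pictures.

View pics/top0.png

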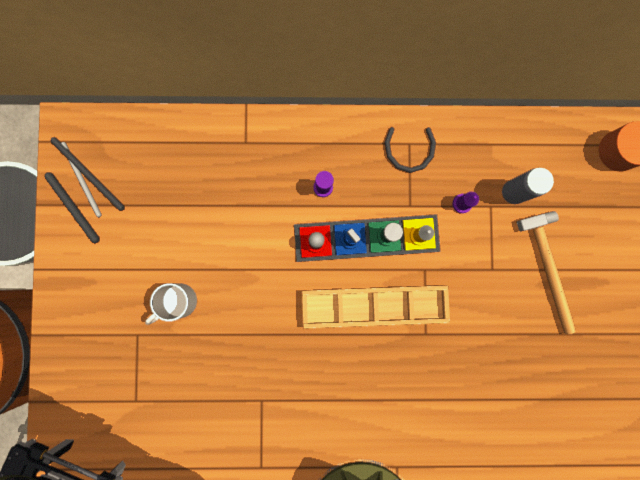

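View pics/scene0.png

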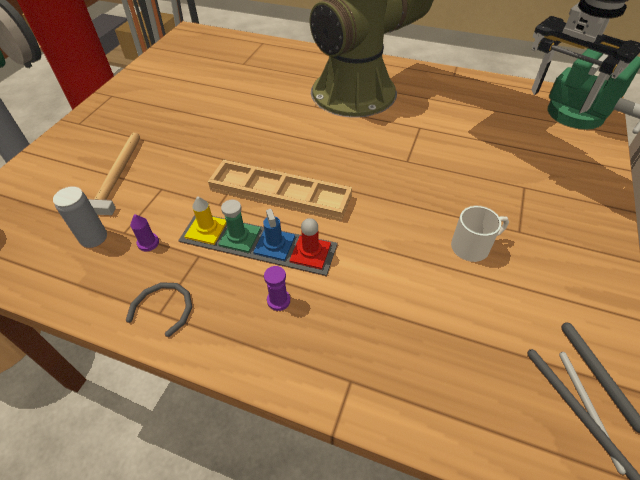

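```bash
cat > m.py <<'E'
from h import *
from scipy.optimize import least_squares
hue={'red':(0,),'yellow':(30,),'green':(75,),'blue':(110,)}
def cmask(im,c):
    H,S,V=[x.astype(int) for x in cv2.split(cv2.cvtColor(im,cv2.COLOR_BGR2HSV))]
    rng={'red':((H<6)|(H>174)),'yellow':(H>24)&(H<35),'green':(H>60)&(H<95),'blue':(H>98)&(H<120)}[c]
    return rng&(S>130)&(V>40)
if __name__=="__main__":
  for n in ("top","scene"):
    z=np.load(n+"0.npz"); im,d=z['im'],z['d']; ci=camera_info(n); P=cloud(ci,d); ok=d>0
    print(n,'bench z',np.median(P[ok&(P[...,0]>.3)&(P[...,0]<.7)&(abs(P[...,1])<.3)&(abs(P[...,2])<.02)][:,2]))
    roi=ok&(P[...,0]>.48)&(P[...,0]<.65)&(P[...,1]>-.2)&(P[...,1]<.2)
    for c in hue:
        m=cmask(im,c)&roi; s=P[m&(P[...,2]<.03)]
        # seat: min-area rect of its top points
        r=cv2.minAreaRect((s[:,:2]*1000).astype(np.float32))
        h=P[m&(P[...,2]>.032)&(P[...,2]<.078)]; h=h[:,:2]
        f=least_squares(lambda q:np.hypot(*(h-q).T)-.017,r[0] and np.median(h,0),loss='soft_l1',f_scale=.002)
        cc=f.x; H=P[roi&(np.hypot(P[...,0]-cc[0],P[...,1]-cc[1])<.025)&(P[...,2]>.08)]
        print(c,'seat',np.round(r[0],1),np.round(r[1],1),round(r[2],1),'z',round(np.median(s[:,2]),4),len(s),'shank',np.round(cc,4),len(h),'res',round(np.std(f.fun),4),'head',np.round(np.median(H,0),4),np.round(H[:,2].max(),4),len(H))
    t=P[ok&(P[...,2]>.022)&(P[...,2]<.04)&(P[...,0]>.33)&(P[...,0]<.47)&(abs(P[...,1])<.25)]
    # tray centre from a robust rectangle: rotate and use percentile edges
    th=np.deg2rad(cv2.minAreaRect((t[:,:2]*1000).astype(np.float32))[2]); 
    print('tray',cv2.minAreaRect((t[:,:2]*1000).astype(np.float32)),'z',np.median(t[:,2]),len(t))
    fl=P[ok&(P[...,2]>.004)&(P[...,2]<.016)&(P[...,0]>.33)&(P[...,0]<.47)&(abs(P[...,1])<.25)]; print('floor',np.median(fl[:,2]),len(fl))
  z=np.load("top0.npz")['im'][160:280,280:500]; cv2.imwrite("pics/crop0.png",cv2.resize(z,None,fx=3.5,fy=3.5,interpolation=cv2.INTER_CUBIC))
E
python3 m.py
```

```text
top bench z 0.000985381566941168
red seat [619.2 104.6] [65.3 72.4] 3.6 z 0.015 645 shank [0.62   0.1037] 17 res 0.0001 head [0.619  0.1045 0.0996] 0.1075 199
yellow seat [578.  -81.9] [ 48.7 215.7] 33.1 z 0.0143 260 shank [ 0.632  -0.1252] 6 res 0.0008 head [ 0.6344 -0.1307  0.0895] 0.1065 178
green seat [624.8 -55.7] [50.6 69.8] 0.6 z 0.0151 421 shank [ 0.6356 -0.059 ] 5 res 0.0002 head [ 0.6343 -0.0585  0.104 ] 0.1084 258
blue seat [622.6  24.1] [58.4 70.7] 3.4 z 0.0151 527 shank [0.6286 0.025 ] 44 res 0.0017 head [0.6278 0.0265 0.0996] 0.1075 158
tray ((450.9659423828125, -32.37286376953125), (41.36894226074219, 330.05682373046875), 1.1827223300933838) z 0.030232953148298103 997
floor 0.00967197156252464 1949
scene bench z 4.4034446880059086e-05
red seat [614.9 101.4] [71.1 72.3] 1.5 z 0.0142 591 shank [0.6192 0.101 ] 233 res 0.0008 head [0.6279 0.1049 0.0958] 0.1049 241
yellow seat [ 623.5 -142.5] [41.7 79.4] 24.6 z 0.0139 105 shank [ 0.6446 -0.0958] 6 res 0.0127 head [ 0.6387 -0.0761  0.1038] 0.1057 29
green seat [649.3 -22.1] [0. 0.] 0.0 z 0.0121 1 shank [ 0.6446 -0.0305] 5 res 0.0024 head [ 0.6402 -0.0466  0.1026] 0.106 87
blue seat [622.4  21.8] [59.5 70.6] 3.9 z 0.0146 447 shank [0.6536 0.0367] 246 res 0.0053 head [0.639  0.0302 0.0943] 0.1062 88
tray ((447.91632080078125, -34.39830017089844), (44.12469482421875, 331.31622314453125), 0.14661197364330292) z 0.028851073556889373 852
floor 0.0098875346157421 1088
```

View pics/crop0.png

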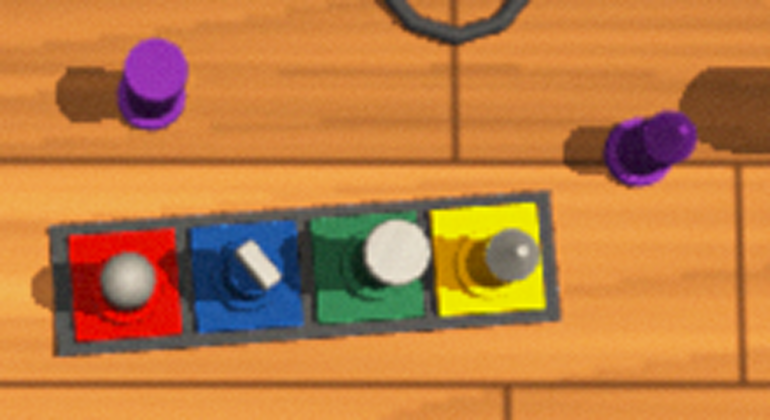

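The crop shows the four painted stakes on their seats, left to right: red dome (127,280), blue chisel (258,265), green mushroom (397,252), yellow cone (512,255). The purple mushroom (155,80) and the purple cone (655,145) are the look-alikes. In the full top picture they sit at (323,184) and (465,202), and I leave them alone. My measuring window cut off part of the scene, so I'll measure again with a wider one.

```bash
cat > m2.py <<'E'
from h import *
from scipy.optimize import least_squares
def cm(im,c):
    H,S,V=[x.astype(int) for x in cv2.split(cv2.cvtColor(im,cv2.COLOR_BGR2HSV))]
    return {'red':((H<6)|(H>174))&(S>150),'yellow':(H>22)&(H<36)&(S>160),'green':(H>60)&(H<95)&(S>90),'blue':(H>98)&(H<122)&(S>110)}[c]&(V>35)
def rectfit(p,wx,wy,q0):
    # signed-distance fit: outer outline hull points to a wx x wy rectangle
    hpts=cv2.convexHull((p*1000).astype(np.float32))[:,0]/1000.
    return hpts
for n in ("top","scene"):
    z=np.load(n+"0.npz"); im,d=z['im'],z['d']; ci=camera_info(n); P=cloud(ci,d); ok=d>0
    X,Y,Z=np.moveaxis(P,-1,0)
    roi=ok&(X>.56)&(X<.71)&(Y>-.21)&(Y<.16)
    base=roi&(Z>.003)&(Z<.022); b=P[base]
    print(n,'plate+seats rect',cv2.minAreaRect((b[:,:2]*1000).astype(np.float32)))
    for c in ('red','blue','green','yellow'):
        m=cm(im,c)&roi; s=P[m&(Z<.022)]; r=cv2.minAreaRect((s[:,:2]*1000).astype(np.float32))
        h=P[m&(Z>.030)&(Z<.074)][:,:2]
        k=P[roi&(Z>.083)]; 
        f=least_squares(lambda q:np.hypot(*(h-q).T)-.017,np.median(h,0)+.0,loss='soft_l1',f_scale=.001)
        H=k[np.hypot(*(k[:,:2]-s.mean(0)[:2]).T)<.035]
        e=cv2.minAreaRect((H[:,:2]*1000).astype(np.float32))
        print(c,'seat',np.round(r[0],1),np.round(r[1],1),round(r[2],1),'z',round(np.median(s[:,2]),4),len(s),'| shank',np.round(f.x*1000,1),len(h),'sd',round(np.std(f.fun)*1000,1),'| head',np.round(e[0],1),np.round(e[1],1),round(H[:,2].max(),4))
    tr=ok&(X>.38)&(X<.54)&(abs(Y+.033)<.22)
    t=P[tr&(Z>.022)&(Z<.045)]; print('tray',cv2.minAreaRect((t[:,:2]*1000).astype(np.float32)),'z',np.median(t[:,2]))
    mg=P[ok&(Z>.04)&(X>.3)&(X<.6)&(Y>.3)&(Y<.52)]; print('mug',mg.min(0),mg.max(0))
E
python3 m2.py
```

```text
top plate+seats rect ((635.2865600585938, -25.292251586914062), (149.28941345214844, 367.61566162109375), 0.046381257474422455)
red seat [622.2 104.5] [70.7 71.5] 5.1 z 0.0147 643 | shank [620.1 103.7] 16 sd 0.1 | head [619.2 103.3] [32.1 32. ] 0.1075
blue seat [628.5  24.1] [70.4 71.9] 3.3 z 0.0145 621 | shank [605.2  44. ] 33 sd 4.9 | head [629.5  24.4] [29.  26.9] 0.1075
green seat [634.2 -54.7] [69.8 69.7] 4.3 z 0.0146 537 | shank [635.9 -59.1] 29 sd 0.3 | head [635.2 -58.3] [37.5 38.3] 0.1084
yellow seat [ 640.  -136.2] [70.7 73. ] 4.2 z 0.0141 464 | shank [ 636.5 -134.8] 6 sd 0.1 | head [ 636.5 -133.7] [30.1 29.8] 0.1065
tray ((474.1376037597656, -31.406951904296875), (84.0941162109375, 330.5362243652344), 2.086021661758423) z 0.03017048698683711
mug [0.43718856 0.37493499 0.04025246] [0.52643344 0.4748883  0.09082768]
scene plate+seats rect ((639.31982421875, -29.106918334960938), (136.22476196289062, 361.2288818359375), 1.003466248512268)
red seat [619.8 101.5] [80.2 71.5] 2.4 z 0.0136 631 | shank [619.2 101. ] 227 sd 0.8 | head [622.6 103. ] [27.9 32.1] 0.1049
blue seat [628.4  22.2] [72.7 70.6] 3.9 z 0.0137 557 | shank [653.3  38. ] 227 sd 5.2 | head [628.9  22.8] [31.5 12. ] 0.1062
green seat [635.4 -57.3] [71.7 71. ] 3.8 z 0.0138 507 | shank [658.4 -42.6] 226 sd 4.9 | head [636.6 -60.9] [39.3 38.7] 0.1071
yellow seat [ 637.1 -140.1] [79.5 76.6] 3.4 z 0.0139 482 | shank [ 659.7 -118. ] 106 sd 7.0 | head [ 639.2 -133.7] [21.2 29.2] 0.1054
tray ((474.1328430175781, -34.06022644042969), (88.96458435058594, 331.5952453613281), 2.120089530944824) z 0.02885308171771983
mug [0.44198698 0.37345923 0.04004907] [0.52918742 0.47202188 0.0869998 ]
```

Left to right the order is red, blue, green, yellow. So red goes to pocket −120, blue to −40, green to +40 and yellow to +120. The two views agree to about 2 mm, so I'll start moving: first turn so the fingers close across the row, and move toward it.

Emit:
{"op": "carry_out", "data": {"motion": [[[-0.08, -0.03, 0], 0.015], [[-0.17, -0.06, 0], 0.03], [[-0.26, -0.1, 0], 0.048], [[-0.36, -0.14, 0], 0.066], [[-0.46, -0.18, 0], 0.084], [[-0.56, -0.22, 0], 0.102], [[-0.66, -0.26, 0], 0.12], [[-0.76, -0.3, 0], 0.138], [[-0.86, -0.34, 0], 0.156], [[-0.95, -0.38, 0], 0.17], [[-1, -0.4, 0], 0.1764], [[-1, -0.4, 0], 0.1764]], "hand": -1, "force": 35}}

```text
time_s: 2.1
ee_pos: [0.3681, 0.3542, 0.171]
eef_rot: [3.142, -0.0, 1.631]
force: [0.2, 0.8, 0.6]
grip_width: 0.0938
grip_force: 0.0
```

```bash
cat > go.py <<'E'
import sys
from h import *
st={'red':(620,102.3),'blue':(629.2,23.6),'green':(636,-59.5),'yellow':(637.3,-134.4)}
c=np.array([474.1,-32.7]); a=np.deg2rad(2.1); ya=np.array([-np.sin(a),np.cos(a)])
pk={'red':c-120*ya,'blue':c-40*ya,'green':c+40*ya,'yellow':c+120*ya}
def shift(p,q,rot): return R.from_euler('xyz',rot).as_matrix().T@(np.array(q,float)-p)/200
if __name__=="__main__":
    o=ctrl.get_obs(); p=np.array(o['ee_pos'])*1000; rot=o['eef_rot']; k=sys.argv[1]
    print('t',round(o['time_s'],2),'tcp',p.round(1),'rpy deg',np.rad2deg(rot).round(2),'w',round(o['grip_width'],4),'gf',round(o['grip_force'],1),'F',o['force'].round(1))
    for n,q in (('above stake',(*st[k],165)),('stake grasp',(*st[k],47)),('above pocket',(*pk[k],165)),('pocket',(*pk[k],44))):
        print(n,np.round(q,1),'shift',shift(p,q,rot).round(4))
E
python3 go.py red
```

```text
t 2.1 tcp [368.1 354.2 171. ] rpy deg [180.    -0.    93.47] w 0.0938 gf 0.0 F [0.2 0.8 0.6]
above stake [620.  102.3 165. ] shift [-1.3333  1.1809  0.03  ]
stake grasp [620.  102.3  47. ] shift [-1.3333  1.1809  0.62  ]
above pocket [ 478.5 -152.6  165. ] shift [-2.5628  0.3976  0.0299]
pocket [ 478.5 -152.6   44. ] shift [-2.5628  0.3976  0.6349]
```

Emit:
{"op": "carry_out", "data": {"motion": [[[-0.06, 0.06, 0], 0], [[-0.15, 0.15, 0], 0], [[-0.25, 0.25, 0], 0], [[-0.35, 0.35, 0], 0], [[-0.45, 0.45, 0], 0], [[-0.55, 0.55, 0], 0], [[-0.65, 0.65, 0], 0], [[-0.75, 0.75, 0], 0], [[-0.84, 0.84, 0], 0], [[-0.9, 0.9, 0], 0], [[-0.9, 0.9, 0], 0]]}}

```text
time_s: 3.2
ee_pos: [0.5589, 0.1857, 0.1706]
eef_rot: [-3.141, 0.0, 1.632]
force: [0.2, 0.2, -0.4]
grip_width: 0.0941
grip_force: 0.0
```

```bash
python3 go.py red; python3 - <<'E'
from h import *
ci=camera_info("wrist"); im,d=camera("wrist"); cv2.imwrite("pics/w1.png",im); np.savez("w1.npz",im=im,d=d)
print(ci)
for q in ["stake_red","stake_yellow","stake_green","stake_blue","tray"]:
    print(q,[(np.round(r["location"]).tolist(),round(r["conf"],2),at_z(ci,r["location"],.014).round(4)) for r in finder.pinpoint("wrist",q)][:3])
P=cloud(ci,d); X,Y,Z=np.moveaxis(P,-1,0)
for c,(x,y) in {'red':(.620,.102),'blue':(.629,.0236),'green':(.636,-.0595),'yellow':(.637,-.134)}.items():
    k=P[(d>0)&(Z>.083)&(Z<.115)&(np.hypot(X-x,Y-y)<.03)]
    if len(k)>20: print(c,cv2.minAreaRect((k[:,:2]*1000).astype(np.float32)),k[:,2].max())
E
```

```text
t 3.2 tcp [558.9 185.7 170.6] rpy deg [-1.7998e+02  1.0000e-02  9.3530e+01] w 0.0941 gf 0.0 F [ 0.2  0.2 -0.4]
above stake [620.  102.3 165. ] shift [-0.4348  0.2791  0.0278]
stake grasp [620.  102.3  47. ] shift [-0.4348  0.2793  0.6178]
above pocket [ 478.5 -152.6  165. ] shift [-1.6634 -0.5057  0.0282]
pocket [ 478.5 -152.6   44. ] shift [-1.6634 -0.5054  0.6332]
{'camera_matrix': array([[418.16102393,   0.        , 325.50879672],
       [  0.        , 418.16102393, 239.4131791 ],
       [  0.        ,   0.        ,   1.        ]]), 'origin': array([0.55402118, 0.26176301, 0.38552915]), 'attitude': array([2.87487864e+00, 1.13985283e-03, 6.19185484e-02])}
stake_red []
stake_yellow []
stake_green [([382.0, 442.0], 0.82, array([ 0.633 , -0.0586,  0.014 ])), ([506.0, 324.0], 0.72, array([0.7402, 0.0864, 0.014 ]))]
stake_blue [([384.0, 376.0], 0.78, array([0.6279, 0.0212, 0.014 ]))]
tray []
red ((617.65771484375, 103.1116943359375), (32.72077178955078, 30.578224182128906), 45.90304183959961) 0.10627810954720979
blue ((626.200439453125, 22.67266845703125), (28.284465789794922, 13.238167762756348), 41.17481994628906) 0.10683130055443912
```

View pics/w1.png

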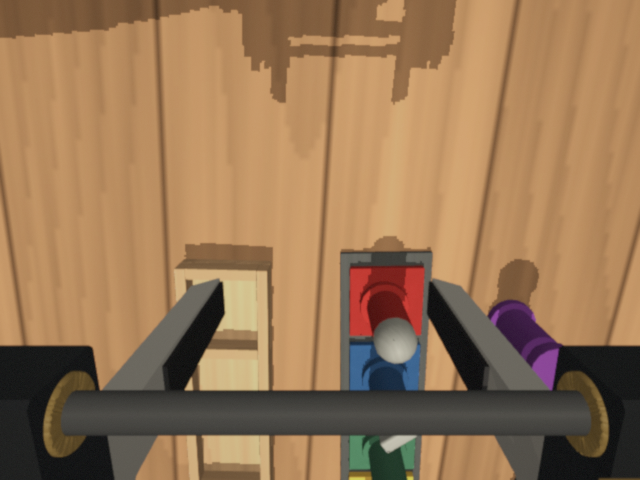

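The wrist view shows red at (395,340 head) on the red seat, with blue and green below it in the picture. Purple at (525,340) lies well outside the finger's path. Positions agree to 2–3 mm, so I grasp red.

Emit:
{"op": "carry_out", "data": {"motion": [[[-0.15, 0.1, 0], 0], [[-0.32, 0.2, 0], 0], [[-0.433, 0.276, 0], 0], [[-0.433, 0.276, 0], 0], [[-0.433, 0.276, 0.12], 0], [[-0.433, 0.276, 0.26], 0], [[-0.433, 0.276, 0.4], 0], [[-0.433, 0.276, 0.52], 0], [[-0.433, 0.276, 0.6], 0], [[-0.433, 0.276, 0.618], 0], [[-0.433, 0.276, 0.618], 0]]}}

```text
time_s: 4.6
ee_pos: [0.6187, 0.1036, 0.0477]
eef_rot: [3.141, -0.0, 1.633]
force: [-0.2, 0.2, 0.1]
grip_width: 0.0943
grip_force: 0.0
```

Emit:
{"op": "carry_out", "data": {"motion": [[[0, 0, 0], 0], [[0, 0, 0], 0], [[0, 0, 0], 0], [[0, 0, 0], 0], [[0, 0, 0], 0], [[0, 0, 0], 0], [[0, 0, 0], 0], [[0, 0, 0], 0]], "hand": 1, "force": 35}}

```text
time_s: 5.4
ee_pos: [0.6188, 0.1031, 0.0474]
eef_rot: [3.141, 0.0, 1.632]
force: [-0.1, -0.9, 1.1]
grip_width: 0.0333
grip_force: 12.2
```

Emit:
{"op": "carry_out", "data": {"motion": [[[0, 0, -0.04], 0], [[0, 0, -0.12], 0], [[0, 0, -0.25], 0], [[0, 0, -0.38], 0], [[0, 0, -0.5], 0], [[0, 0, -0.58], 0], [[0, 0, -0.6], 0], [[0, 0, -0.6], 0]]}}

```text
time_s: 6.2
ee_pos: [0.6185, 0.1031, 0.1672]
eef_rot: [-3.141, 0.0, 1.632]
force: [-1.2, -0.5, -5.5]
grip_width: 0.0323
grip_force: 35.0
```

```bash
python3 go.py red
```

```text
t 6.2 tcp [618.5 103.1 167.2] rpy deg [-179.99    0.     93.53] w 0.0323 gf 35.0 F [-1.2 -0.5 -5.5]
above stake [620.  102.3 165. ] shift [-0.0044  0.007   0.011 ]
stake grasp [620.  102.3  47. ] shift [-0.0044  0.0072  0.601 ]
above pocket [ 478.5 -152.6  165. ] shift [-1.233  -0.7777  0.0112]
pocket [ 478.5 -152.6   44. ] shift [-1.233  -0.7775  0.6162]
```

Emit:
{"op": "carry_out", "data": {"motion": [[[-0.04, -0.05, 0], 0], [[-0.1, -0.14, 0], 0], [[-0.18, -0.25, 0], 0], [[-0.28, -0.36, 0], 0], [[-0.4, -0.46, 0], 0], [[-0.54, -0.55, 0], 0], [[-0.68, -0.63, 0], 0], [[-0.8, -0.7, 0], 0], [[-0.92, -0.75, 0], 0], [[-0.98, -0.777, 0], 0], [[-1, -0.777, 0], 0], [[-1, -0.777, 0], 0]]}}

```text
time_s: 7.4
ee_pos: [0.476, -0.1059, 0.1669]
eef_rot: [-3.141, -0.0, 1.632]
force: [-0.3, -0.4, -5.2]
grip_width: 0.0324
grip_force: 35.0
```

Emit:
{"op": "carry_out", "data": {"motion": [[[-0.08, 0, 0], 0], [[-0.17, 0, 0], 0], [[-0.233, 0, 0], 0], [[-0.233, 0, 0], 0], [[-0.233, 0, 0], 0]]}}

```text
time_s: 7.9
ee_pos: [0.4788, -0.152, 0.1671]
eef_rot: [-3.141, -0.001, 1.632]
force: [-0.2, 0.5, -5.8]
grip_width: 0.0326
grip_force: 35.0
```

```bash
python3 go.py red
```

```text
t 7.9 tcp [ 478.8 -152.   167.1] rpy deg [-1.7998e+02 -3.0000e-02  9.3530e+01] w 0.0326 gf 35.0 F [-0.2  0.5 -5.8]
above stake [620.  102.3 165. ] shift [1.2254 0.7827 0.0109]
stake grasp [620.  102.3  47. ] shift [1.2251 0.7829 0.6009]
above pocket [ 478.5 -152.6  165. ] shift [-0.0032 -0.002   0.0105]
pocket [ 478.5 -152.6   44. ] shift [-0.0036 -0.0017  0.6155]
```

Emit:
{"op": "carry_out", "data": {"motion": [[[-0.003, -0.002, 0.08], 0], [[-0.003, -0.002, 0.2], 0], [[-0.003, -0.002, 0.34], 0], [[-0.003, -0.002, 0.46], 0], [[-0.003, -0.002, 0.54], 0], [[-0.003, -0.002, 0.58], 0], [[-0.003, -0.002, 0.6], 0], [[-0.003, -0.002, 0.61], 0], [[-0.003, -0.002, 0.615], 0], [[-0.003, -0.002, 0.615], 0], [[-0.003, -0.002, 0.615], 0]]}}

```text
time_s: 9.0
ee_pos: [0.4787, -0.1533, 0.0448]
eef_rot: [3.141, 0.0, 1.632]
force: [-0.2, -0.8, -5.0]
grip_width: 0.0326
grip_force: 35.0
```

```bash
python3 go.py red|head -1
```

```text
t 9.0 tcp [ 478.7 -153.3   44.8] rpy deg [1.7996e+02 2.0000e-02 9.3530e+01] w 0.0326 gf 35.0 F [-0.2 -0.8 -5. ]
```

Emit:
{"op": "carry_out", "data": {"motion": [[[0, 0, 0.004], 0], [[0, 0, 0.008], 0], [[0, 0, 0.008], 0]]}}

```text
time_s: 9.3
ee_pos: [0.4787, -0.1533, 0.0433]
eef_rot: [3.141, 0.0, 1.632]
force: [-0.7, 1.4, 2.0]
grip_width: 0.0324
grip_force: 35.0
```

Emit:
{"op": "carry_out", "data": {"motion": [[[0, 0, 0], 0], [[0, 0, 0], 0], [[0, 0, 0], 0], [[0, 0, 0], 0], [[0, 0, 0], 0], [[0, 0, 0], 0], [[0, 0, -0.05], 0], [[0, 0, -0.2], 0], [[0, 0, -0.38], 0], [[0, 0, -0.54], 0], [[0, 0, -0.6], 0], [[0, 0, -0.6], 0]], "hand": -1}}

```text
time_s: 10.5
ee_pos: [0.479, -0.1535, 0.1643]
eef_rot: [3.139, 0.001, 1.632]
force: [0.1, 0.1, -0.7]
grip_width: 0.0939
grip_force: 0.0
```

```bash
python3 go.py blue; python3 - <<'E'
from h import *
im,d=camera("top"); np.savez("top1.npz",im=im,d=d)
cv2.imwrite("pics/t1.png",cv2.resize(im[160:350,260:500],None,fx=3,fy=3))
E
```

```text
t 10.5 tcp [ 479.  -153.5  164.3] rpy deg [1.7984e+02 8.0000e-02 9.3530e+01] w 0.0939 gf 0.0 F [ 0.1  0.1 -0.7]
above stake [629.2  23.6 165. ] shift [ 0.8373  0.804  -0.0025]
stake grasp [629.2  23.6  47. ] shift [0.8381 0.8024 0.5875]
above pocket [475.6 -72.7 165. ] shift [ 0.4042  0.0076 -0.0041]
pocket [475.6 -72.7  44. ] shift [0.405  0.006  0.6009]
```

View pics/t1.png

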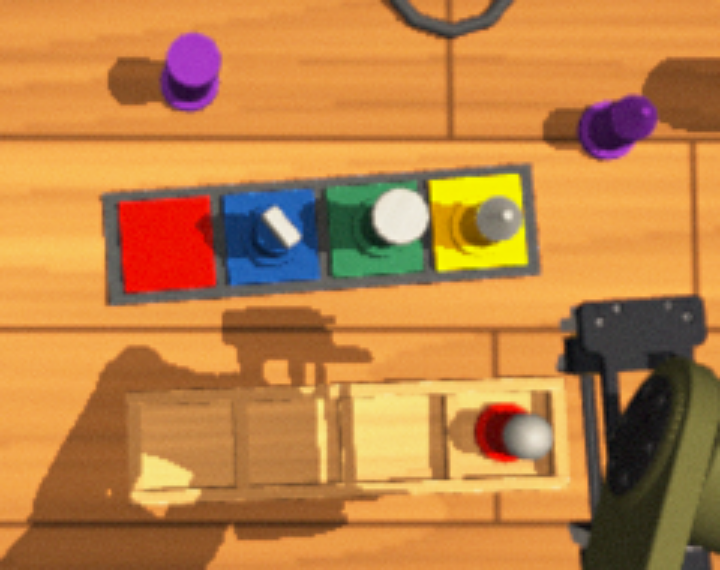

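Red stands upright in the far right pocket (500,432 in the crop). Blue is next.

Emit:
{"op": "carry_out", "data": {"motion": [[[0.05, 0.05, 0], 0], [[0.13, 0.12, 0], 0], [[0.23, 0.22, 0], 0], [[0.34, 0.33, 0], 0], [[0.45, 0.43, 0], 0], [[0.56, 0.54, 0], 0], [[0.67, 0.64, 0], 0], [[0.76, 0.73, 0], 0], [[0.82, 0.78, 0], 0], [[0.837, 0.8, 0], 0], [[0.837, 0.8, 0], 0]]}}

```text
time_s: 11.65
ee_pos: [0.6276, 0.0245, 0.1613]
eef_rot: [-3.14, -0.0, 1.633]
force: [-0.5, -0.2, -0.1]
grip_width: 0.0936
grip_force: 0.0
```

Emit:
{"op": "carry_out", "data": {"motion": [[[0, 0, 0.05], 0], [[0, 0, 0.15], 0], [[0, 0, 0.28], 0], [[0, 0, 0.41], 0], [[0, 0, 0.52], 0], [[0, 0, 0.575], 0], [[0, 0, 0.587], 0], [[0, 0, 0.587], 0]]}}

```text
time_s: 12.45
ee_pos: [0.6279, 0.0234, 0.0457]
eef_rot: [3.141, 0.0, 1.632]
force: [0.4, -0.3, 0.5]
grip_width: 0.094
grip_force: 0.0
```

Emit:
{"op": "carry_out", "data": {"motion": [[[0, 0, 0], 0], [[0, 0, 0], 0], [[0, 0, 0], 0], [[0, 0, 0], 0], [[0, 0, 0], 0], [[0, 0, 0], 0], [[0, 0, 0], 0], [[0, 0, 0], 0], [[0, 0, 0], 0]], "hand": 1}}

```text
time_s: 13.35
ee_pos: [0.6279, 0.0237, 0.0456]
eef_rot: [3.141, 0.0, 1.632]
force: [-0.5, -0.8, 2.8]
grip_width: 0.0291
grip_force: 45.8
```

Emit:
{"op": "carry_out", "data": {"motion": [[[0, 0, -0.04], 0], [[0, 0, -0.12], 0], [[0, 0, -0.25], 0], [[0, 0, -0.38], 0], [[0, 0, -0.5], 0], [[0, 0, -0.58], 0], [[0, 0, -0.6], 0], [[0, 0, -0.6], 0]]}}

```text
time_s: 14.15
ee_pos: [0.6277, 0.0237, 0.1652]
eef_rot: [-3.141, 0.0, 1.632]
force: [0.2, -0.2, -6.3]
grip_width: 0.0293
grip_force: 44.1
```

```bash
python3 go.py blue
```

```text
t 14.15 tcp [627.7  23.7 165.2] rpy deg [-179.99    0.     93.53] w 0.0293 gf 44.1 F [ 0.2 -0.2 -6.3]
above stake [629.2  23.6 165. ] shift [-0.0011  0.0077  0.0009]
stake grasp [629.2  23.6  47. ] shift [-0.0011  0.0078  0.5909]
above pocket [475.6 -72.7 165. ] shift [-0.4342 -0.7887  0.0011]
pocket [475.6 -72.7  44. ] shift [-0.4342 -0.7885  0.6061]
```

```bash
python3 - <<'E'
from h import *
im,d=camera("scene"); cv2.imwrite("pics/s1.png",cv2.resize(im[120:290,150:370],None,fx=3,fy=3))
o=ctrl.get_obs(); print(o['grip_width'],o['grip_force'],o['moment'],o['force'])
E
```

```text
0.029410017451820432 44.085757322609425 [-0.07460005  0.0474895   0.03880862] [ 1.39595439  1.1641901  -5.62461979]
```

View pics/s1.png

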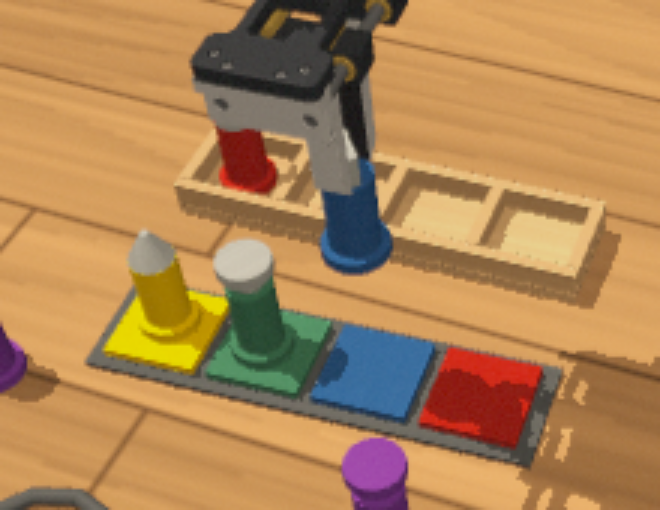

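The picture shows blue held upright at (355,220), the foot level, and red standing in its pocket. I carry blue over.

Emit:
{"op": "carry_out", "data": {"motion": [[[-0.02, -0.05, 0], 0], [[-0.06, -0.12, 0], 0], [[-0.11, -0.22, 0], 0], [[-0.17, -0.33, 0], 0], [[-0.23, -0.44, 0], 0], [[-0.29, -0.54, 0], 0], [[-0.35, -0.64, 0], 0], [[-0.4, -0.72, 0], 0], [[-0.427, -0.77, 0], 0], [[-0.434, -0.789, 0], 0], [[-0.434, -0.789, 0], 0], [[-0.434, -0.789, 0], 0]]}}

```text
time_s: 15.4
ee_pos: [0.476, -0.0723, 0.1652]
eef_rot: [-3.142, -0.0, 1.633]
force: [0.0, -0.4, -5.1]
grip_width: 0.029
grip_force: 44.1
```

Emit:
{"op": "carry_out", "data": {"motion": [[[0, 0, 0.08], 0], [[0, 0, 0.2], 0], [[0, 0, 0.34], 0], [[0, 0, 0.46], 0], [[0, 0, 0.54], 0], [[0, 0, 0.58], 0], [[0, 0, 0.6], 0], [[0, 0, 0.608], 0], [[0, 0, 0.611], 0], [[0, 0, 0.611], 0]]}}

```text
time_s: 16.4
ee_pos: [0.476, -0.0727, 0.0437]
eef_rot: [3.141, 0.0, 1.632]
force: [1.2, 0.3, -4.6]
grip_width: 0.0293
grip_force: 44.1
```

```bash
python3 go.py blue
```

```text
t 16.4 tcp [476.  -72.7  43.7] rpy deg [1.7995e+02 2.0000e-02 9.3530e+01] w 0.0293 gf 44.1 F [ 1.2  0.3 -4.6]
above stake [629.2  23.6 165. ] shift [ 0.4332  0.7947 -0.6058]
stake grasp [629.2  23.6  47. ] shift [ 0.4333  0.7941 -0.0158]
above pocket [475.6 -72.7 165. ] shift [ 1.000e-04 -1.700e-03 -6.065e-01]
pocket [475.6 -72.7  44. ] shift [ 0.0002 -0.0023 -0.0015]
```

Emit:
{"op": "carry_out", "data": {"motion": [[[0, 0, 0.005], 0], [[0, 0, 0.01], 0], [[0, 0, 0.01], 0]]}}

```text
time_s: 16.7
ee_pos: [0.4759, -0.0727, 0.0416]
eef_rot: [3.141, 0.0, 1.632]
force: [-0.6, -0.4, 1.4]
grip_width: 0.0289
grip_force: 45.2
```

Contact, so I release and rise.

Emit:
{"op": "carry_out", "data": {"motion": [[[0, 0, 0], 0], [[0, 0, 0], 0], [[0, 0, 0], 0], [[0, 0, 0], 0], [[0, 0, 0], 0], [[0, 0, 0], 0], [[0, 0, -0.05], 0], [[0, 0, -0.2], 0], [[0, 0, -0.38], 0], [[0, 0, -0.54], 0], [[0, 0, -0.61], 0], [[0, 0, -0.61], 0]], "hand": -1}}

```text
time_s: 17.9
ee_pos: [0.4766, -0.0728, 0.1657]
eef_rot: [3.137, 0.001, 1.632]
force: [0.5, 0.7, -0.5]
grip_width: 0.0943
grip_force: 0.0
```

```bash
python3 go.py green; python3 - <<'E'
from h import *
ci=camera_info("wrist"); im,d=camera("wrist"); P=cloud(ci,d); X,Y,Z=np.moveaxis(P,-1,0)
for c,(x,y) in {'green':(.636,-.0595),'yellow':(.637,-.134),'pocket_blue':(.4756,-.0727),'pocket_red':(.4785,-.1526)}.items():
    k=P[(d>0)&(Z>.083)&(Z<.115)&(np.hypot(X-x,Y-y)<.03)]
    if len(k)>20: print(c,cv2.minAreaRect((k[:,:2]*1000).astype(np.float32)),k[:,2].max())
im,d=camera("scene"); cv2.imwrite("pics/s2.png",cv2.resize(im[120:290,150:370],None,fx=3,fy=3))
E
```

```text
t 17.9 tcp [476.6 -72.8 165.7] rpy deg [1.7976e+02 7.0000e-02 9.3530e+01] w 0.0943 gf 0.0 F [ 0.5  0.7 -0.5]
above stake [636.  -59.5 165. ] shift [0.0175 0.7997 0.0068]
stake grasp [636.  -59.5  47. ] shift [0.0182 0.7973 0.5968]
above pocket [472.6   7.3 165. ] shift [0.401  0.005  0.0031]
pocket [472.6   7.3  44. ] shift [0.4018 0.0025 0.6081]
green ((633.8545532226562, -61.01776123046875), (39.45277404785156, 39.065860748291016), 6.455142498016357) 0.10738807855333277
yellow ((631.2894897460938, -133.8818817138672), (31.51795196533203, 23.755935668945312), 49.72941589355469) 0.10701841753525615
pocket_blue ((475.13262939453125, -73.73876953125), (30.075531005859375, 12.680957794189453), 39.80379867553711) 0.10343983250518568
pocket_red ((477.8106994628906, -153.12974548339844), (33.12706756591797, 30.16436195373535), 21.980751037597656) 0.10285919773298718
```

View pics/s2.png

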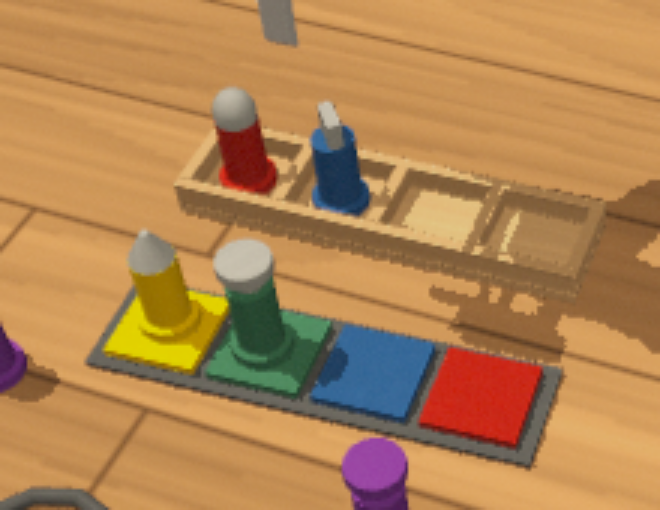

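Red (245,140) and blue (340,160) both stand upright in their pockets. Green is next.

Emit:
{"op": "carry_out", "data": {"motion": [[[0, 0.06, 0], 0], [[0, 0.15, 0], 0], [[0.005, 0.26, 0], 0], [[0.005, 0.38, 0], 0], [[0.01, 0.5, 0], 0], [[0.01, 0.62, 0], 0], [[0.015, 0.72, 0], 0], [[0.015, 0.78, 0], 0], [[0.015, 0.795, 0], 0], [[0.015, 0.795, 0], 0], [[0.015, 0.795, 0], 0]]}}

```text
time_s: 19.1
ee_pos: [0.6335, -0.0599, 0.1627]
eef_rot: [-3.141, -0.0, 1.632]
force: [0.1, 0.6, 0.7]
grip_width: 0.0941
grip_force: 0.0
```

Emit:
{"op": "carry_out", "data": {"motion": [[[0, 0, 0.05], 0], [[0, 0, 0.15], 0], [[0, 0, 0.28], 0], [[0, 0, 0.41], 0], [[0, 0, 0.52], 0], [[0, 0, 0.57], 0], [[0, 0, 0.582], 0], [[0, 0, 0.582], 0]]}}

```text
time_s: 19.9
ee_pos: [0.6343, -0.0599, 0.0473]
eef_rot: [3.141, 0.0, 1.632]
force: [-0.1, 0.2, 0.1]
grip_width: 0.0939
grip_force: 0.0
```

Emit:
{"op": "carry_out", "data": {"motion": [[[0, 0, 0], 0], [[0, 0, 0], 0], [[0, 0, 0], 0], [[0, 0, 0], 0], [[0, 0, 0], 0], [[0, 0, 0], 0], [[0, 0, 0], 0], [[0, 0, 0], 0], [[0, 0, 0], 0]], "hand": 1}}

```text
time_s: 20.8
ee_pos: [0.6343, -0.0598, 0.0468]
eef_rot: [3.141, 0.0, 1.632]
force: [1.3, 0.7, -0.9]
grip_width: 0.0391
grip_force: 35.0
```

Emit:
{"op": "carry_out", "data": {"motion": [[[0, 0, -0.04], 0], [[0, 0, -0.12], 0], [[0, 0, -0.25], 0], [[0, 0, -0.38], 0], [[0, 0, -0.5], 0], [[0, 0, -0.58], 0], [[0, 0, -0.6], 0], [[0, 0, -0.6], 0]]}}

```text
time_s: 21.6
ee_pos: [0.6342, -0.0599, 0.1675]
eef_rot: [3.141, 0.0, 1.632]
force: [-0.4, 0.2, -5.0]
grip_width: 0.0388
grip_force: 35.0
```

```bash
python3 go.py green
```

```text
t 21.6 tcp [634.2 -59.9 167.5] rpy deg [1.7995e+02 1.0000e-02 9.3530e+01] w 0.0388 gf 35.0 F [-0.4  0.2 -5. ]
above stake [636.  -59.5 165. ] shift [0.0013 0.0089 0.0125]
stake grasp [636.  -59.5  47. ] shift [0.0014 0.0084 0.6025]
above pocket [472.6   7.3 165. ] shift [ 0.3848 -0.7858  0.0117]
pocket [472.6   7.3  44. ] shift [ 0.385  -0.7863  0.6167]
```

Emit:
{"op": "carry_out", "data": {"motion": [[[0.02, -0.05, 0], 0], [[0.06, -0.12, 0], 0], [[0.1, -0.22, 0], 0], [[0.15, -0.33, 0], 0], [[0.2, -0.44, 0], 0], [[0.26, -0.54, 0], 0], [[0.31, -0.64, 0], 0], [[0.35, -0.72, 0], 0], [[0.377, -0.77, 0], 0], [[0.385, -0.786, 0], 0], [[0.385, -0.786, 0], 0], [[0.385, -0.786, 0], 0]]}}

```text
time_s: 22.8
ee_pos: [0.473, 0.0071, 0.1666]
eef_rot: [3.142, 0.0, 1.632]
force: [0.5, -0.1, -3.8]
grip_width: 0.039
grip_force: 35.0
```

Emit:
{"op": "carry_out", "data": {"motion": [[[0, 0, 0.08], 0], [[0, 0, 0.2], 0], [[0, 0, 0.34], 0], [[0, 0, 0.46], 0], [[0, 0, 0.54], 0], [[0, 0, 0.58], 0], [[0, 0, 0.6], 0], [[0, 0, 0.61], 0], [[0, 0, 0.615], 0], [[0, 0, 0.615], 0]]}}

```text
time_s: 23.8
ee_pos: [0.4729, 0.0073, 0.0442]
eef_rot: [3.141, 0.0, 1.632]
force: [-0.3, 0.2, -3.7]
grip_width: 0.039
grip_force: 35.0
```

```bash
python3 go.py green
```

```text
t 23.8 tcp [472.9   7.3  44.2] rpy deg [1.7995e+02 1.0000e-02 9.3530e+01] w 0.039 gf 35.0 F [-0.3  0.2 -3.7]
above stake [636.  -59.5 165. ] shift [-0.3835  0.7941 -0.6032]
stake grasp [636.  -59.5  47. ] shift [-0.3835  0.7936 -0.0132]
above pocket [472.6   7.3 165. ] shift [-0.00e+00 -6.00e-04 -6.04e-01]
pocket [472.6   7.3  44. ] shift [ 0.0001 -0.0011  0.001 ]
```

Emit:
{"op": "carry_out", "data": {"motion": [[[0, 0, 0.004], 0], [[0, 0, 0.007], 0], [[0, 0, 0.007], 0]]}}

```text
time_s: 24.1
ee_pos: [0.4728, 0.0073, 0.0427]
eef_rot: [3.141, 0.0, 1.632]
force: [0.6, -0.1, -0.3]
grip_width: 0.0393
grip_force: 35.0
```

Emit:
{"op": "carry_out", "data": {"motion": [[[0, 0, 0], 0], [[0, 0, 0], 0], [[0, 0, 0], 0], [[0, 0, 0], 0], [[0, 0, 0], 0], [[0, 0, 0], 0], [[0, 0, -0.05], 0], [[0, 0, -0.2], 0], [[0, 0, -0.38], 0], [[0, 0, -0.54], 0], [[0, 0, -0.61], 0], [[0, 0, -0.61], 0]], "hand": -1}}

```text
time_s: 25.3
ee_pos: [0.4735, 0.0073, 0.1669]
eef_rot: [3.137, 0.001, 1.632]
force: [0.7, -0.8, -0.8]
grip_width: 0.0942
grip_force: 0.0
```

```bash
python3 go.py yellow; python3 - <<'E'
from h import *
for n in ("wrist","scene","top"):
  ci=camera_info(n); im,d=camera(n); P=cloud(ci,d); X,Y,Z=np.moveaxis(P,-1,0)
  for c,(x,y) in {'yellow':(.636,-.134),'pocket_green':(.4726,.0073),'pocket_blue':(.4756,-.0727),'pocket_red':(.4785,-.1526)}.items():
    k=P[(d>0)&(Z>.083)&(Z<.115)&(np.hypot(X-x,Y-y)<.03)]
    if len(k)>20: r=cv2.minAreaRect((k[:,:2]*1000).astype(np.float32)); print(n,c,np.round(r[0],1),np.round(r[1],1),k[:,2].max())
E
```

```text
t 25.3 tcp [473.5   7.3 166.9] rpy deg [1.7976e+02 3.0000e-02 9.3530e+01] w 0.0942 gf 0.0 F [ 0.7 -0.8 -0.8]
above stake [ 637.3 -134.4  165. ] shift [-0.7575  0.7739  0.0132]
stake grasp [ 637.3 -134.4   47. ] shift [-0.7572  0.7714  0.6032]
above pocket [469.7  87.2 165. ] shift [0.4001 0.0059 0.0093]
pocket [469.7  87.2  44. ] shift [0.4005 0.0033 0.6142]
wrist pocket_green [473.1   6.1] [38.8 39.1] 0.10334221988394593
wrist pocket_blue [475.3 -73.6] [30.2 12.5] 0.10357389038750481
wrist pocket_red [ 478.4 -162. ] [22.9 12.9] 0.10171141145194595
scene yellow [ 640.1 -133.6] [21.3 28.3] 0.10629165294823406
scene pocket_green [475.5   7. ] [38.7 39.1] 0.10222751539728037
scene pocket_blue [477.5 -73.6] [30.2 11.7] 0.10240398916879323
scene pocket_red [ 481.9 -151.4] [26.3 31.6] 0.10281276866736677
top yellow [ 636.1 -134. ] [29.9 29. ] 0.10719507397019368
top pocket_red [ 483.7 -161.4] [28.7 11.8] 0.10154750666503731
```

Emit:
{"op": "carry_out", "data": {"motion": [[[-0.05, 0.05, 0], 0], [[-0.12, 0.12, 0], 0], [[-0.21, 0.22, 0], 0], [[-0.31, 0.32, 0], 0], [[-0.41, 0.42, 0], 0], [[-0.51, 0.52, 0], 0], [[-0.61, 0.62, 0], 0], [[-0.69, 0.71, 0], 0], [[-0.74, 0.755, 0], 0], [[-0.756, 0.772, 0], 0], [[-0.756, 0.772, 0], 0]]}}

```text
time_s: 26.55
ee_pos: [0.6359, -0.1347, 0.1631]
eef_rot: [-3.14, -0.0, 1.632]
force: [0.8, 0.7, 0.5]
grip_width: 0.0939
grip_force: 0.0
```

Emit:
{"op": "carry_out", "data": {"motion": [[[0, 0, 0.05], 0], [[0, 0, 0.15], 0], [[0, 0, 0.28], 0], [[0, 0, 0.41], 0], [[0, 0, 0.52], 0], [[0, 0, 0.575], 0], [[0, 0, 0.587], 0], [[0, 0, 0.587], 0]]}}

```text
time_s: 27.35
ee_pos: [0.6361, -0.1339, 0.0474]
eef_rot: [3.141, 0.0, 1.633]
force: [-0.3, -0.4, 0.0]
grip_width: 0.0942
grip_force: 0.0
```

Emit:
{"op": "carry_out", "data": {"motion": [[[0, 0, 0], 0], [[0, 0, 0], 0], [[0, 0, 0], 0], [[0, 0, 0], 0], [[0, 0, 0], 0], [[0, 0, 0], 0], [[0, 0, 0], 0], [[0, 0, 0], 0], [[0, 0, 0], 0]], "hand": 1}}

```text
time_s: 28.25
ee_pos: [0.6357, -0.1341, 0.0467]
eef_rot: [-3.141, -0.0, 1.632]
force: [-0.4, -0.7, -1.9]
grip_width: 0.0294
grip_force: 29.9
```

Emit:
{"op": "carry_out", "data": {"motion": [[[0, 0, -0.04], 0], [[0, 0, -0.12], 0], [[0, 0, -0.25], 0], [[0, 0, -0.38], 0], [[0, 0, -0.5], 0], [[0, 0, -0.58], 0], [[0, 0, -0.6], 0], [[0, 0, -0.6], 0]]}}

```text
time_s: 29.05
ee_pos: [0.636, -0.1341, 0.1677]
eef_rot: [3.141, 0.0, 1.632]
force: [0.1, -0.0, -5.7]
grip_width: 0.0293
grip_force: 28.9
```

```bash
python3 go.py yellow
```

```text
t 29.05 tcp [ 636.  -134.1  167.7] rpy deg [1.7994e+02 2.0000e-02 9.3530e+01] w 0.0293 gf 28.9 F [ 0.1 -0.  -5.7]
above stake [ 637.3 -134.4  165. ] shift [-0.002   0.0062  0.0136]
stake grasp [ 637.3 -134.4   47. ] shift [-0.0018  0.0056  0.6036]
above pocket [469.7  87.2 165. ] shift [ 1.1556 -0.762   0.0124]
pocket [469.7  87.2  44. ] shift [ 1.1558 -0.7626  0.6174]
```

Emit:
{"op": "carry_out", "data": {"motion": [[[0.05, -0.04, 0], 0], [[0.12, -0.1, 0], 0], [[0.22, -0.18, 0], 0], [[0.33, -0.27, 0], 0], [[0.44, -0.36, 0], 0], [[0.55, -0.45, 0], 0], [[0.66, -0.54, 0], 0], [[0.77, -0.62, 0], 0], [[0.87, -0.69, 0], 0], [[0.95, -0.74, 0], 0], [[0.99, -0.762, 0], 0], [[1, -0.762, 0], 0]]}}

```text
time_s: 30.25
ee_pos: [0.4711, 0.0566, 0.1666]
eef_rot: [-3.141, 0.0, 1.633]
force: [0.6, -0.6, -4.2]
grip_width: 0.0275
grip_force: 28.9
```

Emit:
{"op": "carry_out", "data": {"motion": [[[0.06, 0, 0], 0], [[0.12, 0, 0], 0], [[0.155, 0, 0], 0], [[0.155, 0, 0], 0], [[0.155, 0, 0], 0]]}}

```text
time_s: 30.75
ee_pos: [0.4697, 0.0871, 0.1669]
eef_rot: [-3.141, 0.0, 1.633]
force: [0.5, -0.0, -5.7]
grip_width: 0.0271
grip_force: 28.9
```

Emit:
{"op": "carry_out", "data": {"motion": [[[0, 0, 0.08], 0], [[0, 0, 0.2], 0], [[0, 0, 0.34], 0], [[0, 0, 0.46], 0], [[0, 0, 0.54], 0], [[0, 0, 0.58], 0], [[0, 0, 0.6], 0], [[0, 0, 0.61], 0], [[0, 0, 0.615], 0], [[0, 0, 0.615], 0]]}}

```text
time_s: 31.75
ee_pos: [0.4701, 0.087, 0.0447]
eef_rot: [3.14, 0.0, 1.632]
force: [-0.8, -0.7, -1.5]
grip_width: 0.0269
grip_force: 29.8
```

```bash
python3 go.py yellow
```

```text
t 31.75 tcp [470.1  87.   44.7] rpy deg [1.7992e+02 1.0000e-02 9.3530e+01] w 0.0269 gf 29.8 F [-0.8 -0.7 -1.5]
above stake [ 637.3 -134.4  165. ] shift [-1.1567  0.7669 -0.6002]
stake grasp [ 637.3 -134.4   47. ] shift [-1.1566  0.766  -0.0102]
above pocket [469.7  87.2 165. ] shift [ 0.001  -0.0012 -0.6014]
pocket [469.7  87.2  44. ] shift [ 0.001  -0.0021  0.0036]
```

The grip width drifted during the carry and contact came early, so I look before releasing.

```bash
python3 - <<'E'
from h import *
im,d=camera("scene"); cv2.imwrite("pics/s3.png",cv2.resize(im[120:270,190:370],None,fx=4,fy=4,interpolation=cv2.INTER_CUBIC))
E
```

```text
(no output)
```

View pics/s3.png

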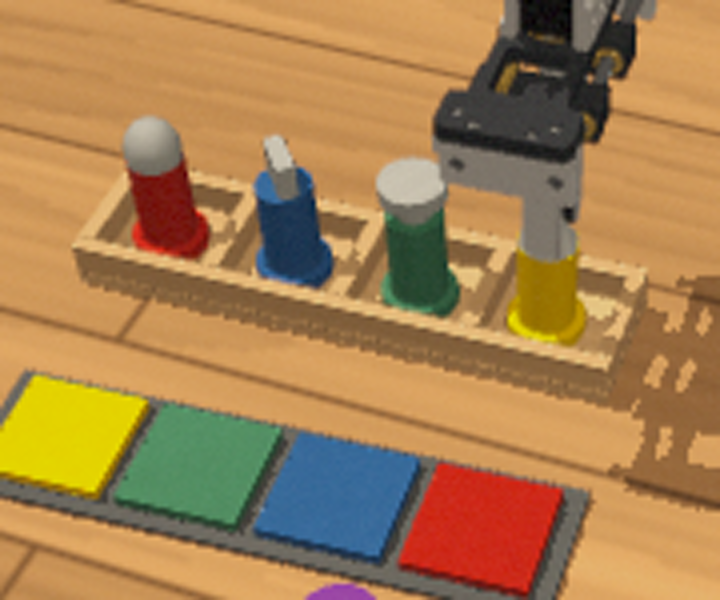

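Yellow is upright inside the far left pocket at (545,300), and the other three stand. I lower a touch more, then release.

Emit:
{"op": "carry_out", "data": {"motion": [[[0, 0, 0.002], 0], [[0, 0, 0.004], 0], [[0, 0, 0.004], 0]]}}

```text
time_s: 32.1
ee_pos: [0.4705, 0.0868, 0.0444]
eef_rot: [3.139, 0.0, 1.632]
force: [-2.3, -3.8, 10.2]
grip_width: 0.0274
grip_force: 32.7
```

Emit:
{"op": "carry_out", "data": {"motion": [[[0, 0, 0], 0], [[0, 0, 0], 0], [[0, 0, 0], 0], [[0, 0, 0], 0], [[0, 0, 0], 0], [[0, 0, 0], 0], [[0, 0, -0.05], 0], [[0, 0, -0.2], 0], [[0, 0, -0.38], 0], [[0, 0, -0.54], 0], [[0, 0, -0.7], 0], [[0, 0, -0.7], 0]], "hand": -1}}

```text
time_s: 33.3
ee_pos: [0.4712, 0.0873, 0.1879]
eef_rot: [3.134, -0.0, 1.633]
force: [0.0, -0.2, -0.9]
grip_width: 0.0939
grip_force: 0.0
```

Emit:
{"op": "carry_out", "data": {"motion": [[[0, 0, 0], 0], [[0, 0, 0], 0], [[0, 0, 0], 0], [[0, 0, 0], 0], [[0, 0, 0], 0]]}}

```text
time_s: 33.8
ee_pos: [0.4695, 0.0871, 0.1827]
eef_rot: [-3.141, 0.0, 1.632]
force: [-0.7, 0.2, 0.0]
grip_width: 0.0941
grip_force: 0.0
```

```bash
python3 - <<'E'
from h import *
ci=camera_info("scene"); im,d=camera("scene"); cv2.imwrite("pics/s4.png",im[100:340,150:550])
P=cloud(ci,d); X,Y,Z=np.moveaxis(P,-1,0)
for c,(x,y) in {'yellow':(.4697,.0872),'green':(.4726,.0073),'blue':(.4756,-.0727),'red':(.4785,-.1526)}.items():
    k=P[(d>0)&(Z>.083)&(Z<.115)&(np.hypot(X-x,Y-y)<.03)]; r=cv2.minAreaRect((k[:,:2]*1000).astype(np.float32)); print(c,np.round(r[0],1),k[:,2].max().round(4))
mg=P[(d>0)&(Z>.04)&(X>.3)&(X<.6)&(Y>.3)&(Y<.52)]; print('mug',mg.min(0),mg.max(0))
E
```

```text
yellow [474.1  85.3] 0.101
green [475.3   6.6] 0.1024
blue [477.6 -73.4] 0.1025
red [ 483.1 -151.5] 0.1015
mug [0.44032309 0.37337836 0.04000987] [0.5279955  0.47261668 0.08635397]
```

View pics/s4.png

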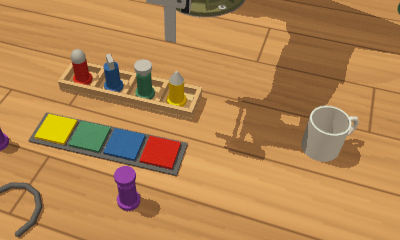

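The final picture shows red (80,70), blue (112,75), green (145,80) and yellow (177,90) upright in the tray. The mug at (328,133) is unmoved and the gripper is clear, so I hand in.

```bash
python3 -c "
from station import ctrl
print(ctrl.hand_in())"
```

```text
the job is handed in; nothing more can be done
None
```

All four stakes stand released and upright in the tray in reverse order (left to right: yellow, green, blue, red), the mug did not move, and I handed the job in at about 34 s of the 109 s allowed; no verdict came back.

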